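# Take a medal out of the slotted transport rack and stand it on the touch-up stand

### The job

Lift the black-topped keeper of the medal rack over its ridge, slide it fully to the far side and let it drop there. Then slide the octagonal medal up out of its leaning slot by its edge, and stand it centred on the ledge of the small touch-up stand, leaning against the two prongs and on one of its flat edges, without dropping it. Leave the keeper open, the square blank in its slot, and everything else where it is.

Things in the scene. Friction and masses are not known exactly. Their poses are not given: they have to be found in the camera images.
- medal_rack: Fixed rack, base 94 x 266 x 8 mm; origin under its centre. x: to its far side, y: along it, z: up; turned about z only. Two slots centred at y = +70 and -70 mm lean 30 degrees, top towards -x: the way out is (-0.5, 0, 0.866) in this frame, the face normal (0.866, 0, 0.5). A slot is 10.5 mm wide, 93 mm long, 32 mm deep along the lean (end stops 40 mm).
- keeper_slide (a joint): Travel of the keeper along the rack's +x, m: 0 = closed (crossbar over both slots blocks them), 0.05 = fully open at the far side; friction about 1 N holds it. A fixed ridge 8 mm high stops it within 3 mm of closed unless it is lifted more than 8 mm; past 25 mm of travel it can drop again.
- keeper_lift (a joint): Height of the keeper above its channel in m: 0 = down, 0.016 = as high as it goes; it weighs about 1 N and falls back when let go.
- keeper_grip (a point): Middle of the keeper's black upright grip block, 132 mm above the work surface when down. The block is 12 mm thick along the rack's x, 26 mm along y, and ends 19 mm above this point; 25 mm below it begins a steel crossbar, 34 x 88 x 6 mm (x -24 to +10, y -44 to +44 mm from this point), underside 101 mm above the work surface. Axes as the rack's.
- medal_center (a point): Centre of the octagonal metal medal: 90 mm across flats, 8 mm thick, about 0.2 kg, standing on a flat 37 mm edge in one of the slots, 45 mm from the slot's floor. z axis: face normal, x: down along the slot, y: along it. Its top edge is about 97 mm above the work surface; what stands out beyond the slot's 32 mm is free to grasp across its 8 mm.
- blank_center (a point): Centre of the square plain metal blank, 90 x 90 x 8 mm, about 0.2 kg, standing in the other slot of the rack in the same way; axes as the medal's. It stays there.
- touch_stand: Fixed stand, base 90 x 104 x 8 mm; origin under its centre; x: to its far side, y: along its ledge, z: up; turned about z only. A ledge 96 mm wide (y) and 20 mm deep has on its -x side two prongs reaching 42 mm up from the ledge, on the +x side a lip 6 mm high. Ledge and prongs lean 20 degrees, top towards -x.
- stand_seat (a point): Where the medal's centre is when it stands on the ledge, flat against the prongs and centred: 45 mm from the ledge along the lean, 62 mm above the work surface. Its z axis points up along the lean, its x axis is the normal of the leaning medal (away from the prongs), y as the stand's.
- jar: Closed resin jar, 43 mm wide, 55 mm high, standing on the work surface on the robot's side; origin at its underside; to be left alone.
- weight: Flat brass ring weight, 42 mm wide, 10 mm high; origin at its underside; to be left alone.
- scraper: Blade scraper, 118 x 20 x 15 mm, lying; origin at its underside; to be left alone.

How it is judged:
On the way, in this order (a step that is already met when the one before it is completed fails the run):
1. the keeper is slid to the far side (more than 40 mm) and down again (value of joint keeper_slide above 0.04 m and value of joint keeper_lift below 0.003 m), for 0.2 s.
2. the medal is drawn up out of its slot (height (world z) of medal_center above 0.105 m and contact force between the fingers and medal above 0.5 N), for 0.1 s.
At the end, for the whole second after the job is handed in: Medal at rest on the ledge on a flat edge, leaning on the prongs: centre within 15 mm sideways, 7 mm across, 3 mm along the lean of the seat, face within 0.15 rad. Keeper open over 40 mm and down (under 3 mm); blank within 10 mm, jar, weight, scraper within 20 mm of their start (all of step 1 and y of medal_center in the frame of stand_seat between -0.015 and 0.015 m and x of medal_center in the frame of stand_seat between -0.007 and 0.007 m and z of medal_center in the frame of stand_seat between -0.003 and 0.003 m and angle between the z axis of medal_center and the x axis of stand_seat, either way round below 0.15 rad and contact force between medal and touch_stand above 0.3 N and linear speed of medal below 0.02 m/s and distance of blank_center from where it was at the start of the episode below 0.01 m and distance of each of jar, weight, scraper from where it was at the start of the episode below 0.02 m); the robot touches nothing.
It fails at once if the medal is dropped (in nobody's grip with its centre more than 80 mm above the work surface; seated it is at 62 mm) (height (world z) of medal_center above 0.08 m and contact force between anything else and medal below 0.05 N).
It fails at once if the square blank is pulled or knocked out of place (10 mm) (distance of blank_center from where it was at the start of the episode above 0.01 m).
It fails at once if the jar, the weight or the scraper is displaced by more than 20 mm (distance of any of jar, weight, scraper from where it was at the start of the episode above 0.02 m).
It also fails if it takes over 48 s, if anything falls off the work surface, if the arm or the gripper's body presses on something with over 40 N, if the wrist force passes 120 N, or if a joint passes its speed limit or range.

### The arm

A 6-joint arm with a two-finger parallel gripper is mounted at the origin on a cart in front of the work surface, level with it; the furniture and walls round the work are solid. World frame = base frame: x ahead of the robot, y to its left, z up, the work surface at z = 0. Lengths are in m, angles in rad, forces in N, time in s.
With the tool pointing down it reaches from about 0.35 to 0.95 m from the base axis. Payload 17.4 kg.
Tool frame: the origin (TCP) lies at the very end of the fingers, on their centre line; the grasp point (between the pads) lies 19 mm behind it (robot.grip_point_offset is the z of the grasp point in the tool frame, in m); z points along the fingers, y is the direction in which the jaws open and shut (so a half turn about z gives the same grasp; the last joint's range is limited). The gripper opens to 93 mm and grips with 3 to 60 N. Pads are 15 mm wide; open, the fingers measure 128 mm over their backs; the gripper's body (75 mm by 188 mm) begins 65 mm behind the grasp point.
Start: joints at [1.22, 0.116, 1.442, -0, 1.584, -0.038], TCP at [0.208, 0.642, 0.219] pointing down, gripper open.
Joint ranges: [-2.83, 2.83], [-0.83, 2.19], [0.07, 2.5], [-1.14, 4.28], [0.01, 3], [-2.97, 2.97]. Speed limits (rad/s): [1.89, 1.89, 2.22, 3.14, 3.14, 3.14].

### API

Orientations are given as a rotation vector (axis times angle).
In Python, from bench import robot gives the robot as it stands.
- The arm moves only by the shell command python3 -m jog 'ROWS' [OPENING] [FORCE]. ROWS is JSON, a list of rows, each a list of 4 numbers: the shift along the world's x, y, z in mm, then the turn about the world's z in degrees. In form: [[dx, dy, dz, spin], ...]. A call has 1 to 10 rows; each row shifts and turns the pose as measured when the row begins; what a row does not reach is not made up. A row lasts 1/10 s, in which the tool goes at most 50 mm and 8.59 degrees, less where a joint would pass 70% of its speed; a pose out of reach is approached as far as the arm can. A call is refused whole if a number of a shift passes 50 or a number of a turn 8.59, either way. A call with a gripper value outside its range is refused whole. OPENING is the closure, from -1 (fully open) to 1 (shut), so that 0 is half open, set as the call begins (- or left out, the last holds). The fingers move at their own pace and stop on an object; FORCE is the grip in N (left out, the last holds). Time passes only in rows, so rows that do not move let the fingers close. It gives the time, the measured TCP pose, the force and the opening at its end, in the units of the state.
- robot.observe(): the state, without advancing time (a new reading comes with each control period).
- robot.camera(name): name is "side" or "top" or "wrist"; returns (picture, depth): 480x640x3 uint8, red, green, blue; 480x640 float32, m along the optical axis (not along the pixel's ray), 0 where there is no reading.
- robot.calibration(name): a dict with "fx", "fy", "cx", "cy" (pixels), "extrinsics" (4x4, takes a point from world to camera coordinates). Camera axes: x right, y down, z forward; pixel columns grow to the right and rows downward; lengths in m; the calibration is good to about 2 mm. A picture is of the moment at which its call begins: read the wrist's pose just before it. calibration takes no time and is no camera call; for the wrist camera it gives the pose at the moment of the call.
- robot.hand_in(): hands the job in, once; it reports no verdict.
The state is a dict: "clock": time; "joint_positions": joint angles; "joint_velocities": joint speeds; "tau": joint torques, N m; "eef_pos": TCP position; "tool_rot": TCP orientation; "force": force on the tool from outside, world axes, zero at the start; "wrist_torque": the same for the moment, N m; "grip_width": finger opening in m.
Only numpy, scipy, OpenCV 4.12 (cv2) and the standard library are available. Lean on these libraries where they do the work, as an engineer would, in place of code of your own. Each camera call takes 0.05 s, during which the arm holds its last target. There are 200 camera calls.

## Working session

There is one attempt and no reset: what is moved stays moved. The work goes in short steps, Python scripts to look and compute and a shell command to move; the robot and the scene stay as the last step left them, time stands still between calls to the robot, and variables do not carry over. Pictures are saved under pics/ and viewed, about 8 in all and at most 12, crops included, and the job is handed in when it is done.

```bash
ls; mkdir -p pics; cat > h.py <<'E'
import numpy as np, cv2
from bench import robot
def snap(n,f):
    K=robot.calibration(n); p,d=robot.camera(n)
    cv2.imwrite('pics/%s.png'%f,p[:,:,::-1]); np.savez('pics/%s.npz'%f,p=p,d=d,E=K['extrinsics'],k=[K['fx'],K['fy'],K['cx'],K['cy']])
def cloud(f):
    z=np.load('pics/%s.npz'%f); d=z['d']; fx,fy,cx,cy=z['k']; v,u=np.mgrid[:480,:640]
    P=np.stack([(u-cx)/fx*d,(v-cy)/fy*d,d],-1); E=z['E']
    W=(P-E[:3,3])@E[:3,:3]; W[d==0]=np.nan
    return z['p'],W
E
python3 - <<'E'
from h import *
snap('top','top0');snap('side','side0')
s=robot.observe();print(s['clock'],s['eef_pos'],s['tool_rot'],s['grip_width'])
a=cv2.imread('pics/top0.png');b=cv2.imread('pics/side0.png')
E
```

```text
pics
0.1 [0.20769297 0.64206765 0.21799461] [-4.89422098e-01 -3.10306676e+00  1.54296728e-03] 0.09280720317381905
```

View pics/top0.png

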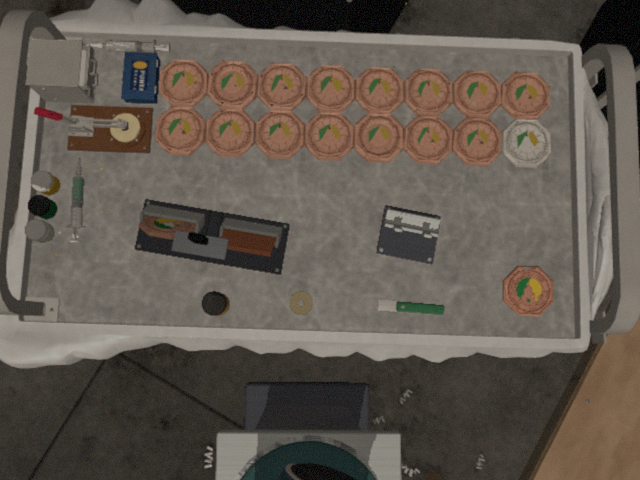

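View pics/side0.png

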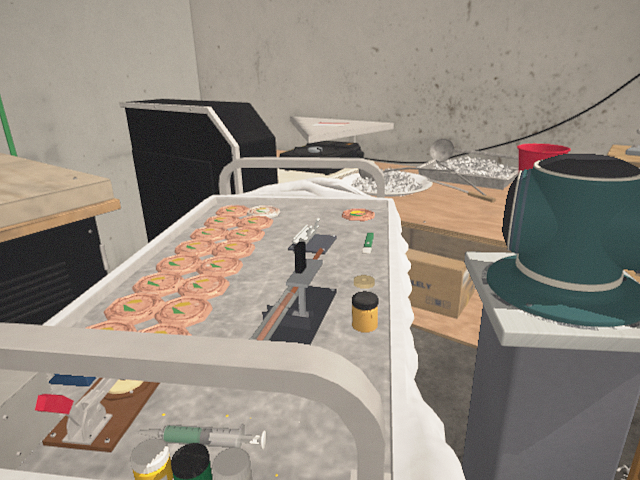

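```bash
python3 - <<'E'
from h import *
p,W=cloud('top0')
for n,(u,v) in dict(rc1=(145,203),rc2=(287,218),rc3=(280,271),rc4=(137,249),grip=(200,238),jar=(215,302),ring=(301,292),ss=(383,208),medal=(168,226),blank=(250,240),st1=(383,206),st2=(440,213),st3=(432,262),st4=(378,255)).items(): print(n,W[v,u].round(4))
z=np.load('pics/top0.npz');print(z['k'],z['E'].round(3).tolist())
g=W[195:280,130:300];
a=cv2.resize(p[190:280,130:295][:,:,::-1],None,fx=4,fy=4,interpolation=cv2.INTER_CUBIC)
b=cv2.resize(p[200:270,370:450][:,:,::-1],None,fx=4,fy=4,interpolation=cv2.INTER_CUBIC)
b=cv2.copyMakeBorder(b,0,0,0,a.shape[1]-b.shape[1],0); 
hm=np.nan_to_num(W[190:280,130:295,2]);
cv2.imwrite('pics/c0.png',np.vstack([a,b])[:600])
for y in range(195,275,4): print(y,(W[y,150:290:7,2]*1000).round().astype(int))
E
```

```text
rc1 [0.5498 0.2968 0.0111]
rc2 [0.5268 0.0417 0.0031]
rc3 [0.4302 0.0528 0.0051]
rc4 [0.467  0.3083 0.0068]
grip [0.4673 0.172  0.1522]
jar [0.3721 0.1595 0.0567]
ring [0.3929 0.0149 0.0089]
ss [ 0.5468 -0.1324  0.0054]
medal [0.4992 0.2411 0.0681]
blank [0.4763 0.1016 0.0714]
st1 [ 5.515e-01 -1.331e-01  4.000e-04]
st2 [ 0.5388 -0.2363  0.005 ]
st3 [ 0.4488 -0.2194  0.0081]
st4 [ 0.4615 -0.1235 -0.0008]
[612.45773915 612.45773915 315.08946927 241.21298452] [[0.008, -1.0, 0.019, -0.013], [-0.99, -0.01, -0.137, 0.481], [0.138, -0.018, -0.99, 1.041], [0.0, 0.0, 0.0, 1.0]]
195 [ 3  1 -1  1  2  3  4  3 -1  3 -3 -1  0  3  1  1  0  4  4  0]
199 [ 3  6  5  2  2  2  4  4  3 -1  6  3  8  3  3  1  1  1  6  2]
203 [                  15                   13                    8
                    8                    3                    3
                    8                    2                    3
                    1                    4 -9223372036854775808
                   -3                    6                    1
                    4                    1                    4
    
[... 1380 characters left out ...]
    82
                   77                   71                   66
                   55                    8]
247 [ 10  10  11  12 108 110 106 110 106 105 108 108  97  98  93  88  86  80
  52  14]
251 [  5   8   7   9 108 106 108 106 107 109 105  10   9  94  95  99 100  92
  12  13]
255 [  5   4   2  11  10   7  10 104 109 109 109   9   7  13   7   9  93  98
  10   5]
259 [ 5  5  6 -2 -1  2  9  7  6  5 11  7  8 10 10  8  9  6  6  7]
263 [ 0  4  5  1  7 -3  2  1  1  5  7  6 12  8  9  9 10  8  7  8]
267 [ 2  3  1  4  3  2  3  7  2  5  5  2  7  9 10 10 10 11  9  6]
271 [ 5  5  5  4  4  3  3  3  1  0  3  4  1  4  3  3 11  7 10  3]<stdin>:11: RuntimeWarning: invalid value encountered in cast
```

View pics/c0.png

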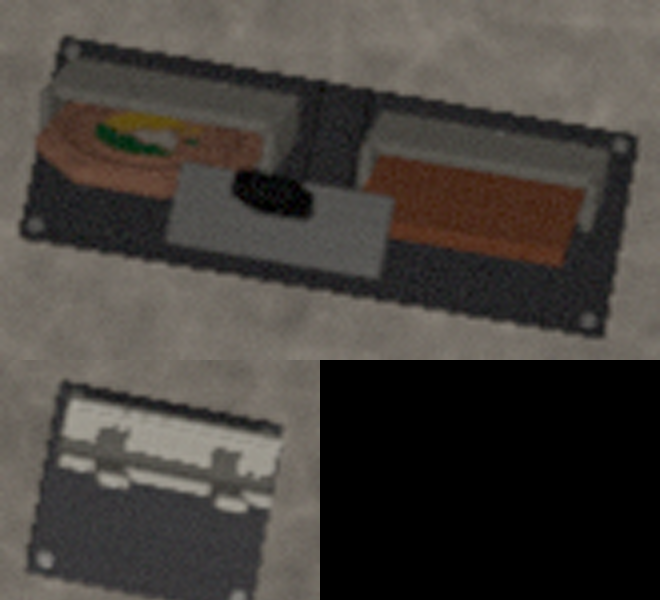

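```bash
cat >> h.py <<'E'
def ray(f,uv,h):
    z=np.load('pics/%s.npz'%f);fx,fy,cx,cy=z['k'];E=z['E'];R=E[:3,:3];c=-R.T@E[:3,3]
    uv=np.atleast_2d(uv).astype(float);d=np.c_[(uv[:,0]-cx)/fx,(uv[:,1]-cy)/fy,np.ones(len(uv))]@R
    return (c+d*((h-c[2])/d[:,2])[:,None])[:,:2]
def fit(X,w,l): # corners order: far-left, far-right, near-right, near-left
    from scipy.optimize import least_squares
    L=np.array([[w,l],[w,-l],[-w,-l],[-w,l]])/2
    def g(q): c,s=np.cos(q[2]),np.sin(q[2]); return q[:2]+L@np.array([[c,s],[-s,c]])
    r=least_squares(lambda q:(g(q)-X).ravel(),[*X.mean(0),0]); return r.x, (g(r.x)-X)
E
python3 - <<'E'
from h import *
np.set_printoptions(precision=4,suppress=True)
R=ray('top0',[(146.25,199.5),(289,223.5),(281,273.5),(135.5,249.5)],.008)
q,e=fit(R,.094,.266);print('rack',q,np.degrees(q[2]),e.round(4).tolist())
S=ray('top0',[(386,205),(440.7,217),(433,262.5),(377,253)],.008)
s,e=fit(S,.09,.104);print('stand',s,np.degrees(s[2]),e.round(4).tolist())
p,W=cloud('top0')
def loc(q,P): 
    c,s_=np.cos(q[2]),np.sin(q[2]); d=P[...,:2]-q[:2]; return np.stack([d[...,0]*c+d[...,1]*s_,-d[...,0]*s_+d[...,1]*c,P[...,2]],-1)*1000
Z=loc(q,W[190:280,130:295].reshape(-1,3)); Z=Z[~np.isnan(Z[:,0])]
def rep(n,m,Z=Z): print(n,m.sum(),Z[m].mean(0).round(1),np.percentile(Z[m],[3,97],axis=0).round(1).tolist())
rep('gripTop',Z[:,2]>140); rep('bar',(Z[:,2]>102)&(Z[:,2]<114))
for sg in (1,-1):
  m=(sg*Z[:,1]>50)&(sg*Z[:,1]<95)&(Z[:,2]>58)&(Z[:,2]<105); rep('plate',m)
  # plane n=(.866,0,.5)
  print('  n.p top/edge', np.percentile(Z[m]@[.866,0,.5],[5,25,50,75,95]).round(1))
  m2=m&(Z[:,2]>85);rep('  top',m2)
T=loc(s,W[198:268,370:450].reshape(-1,3));T=T[~np.isnan(T[:,0])]
for a in range(10,60,8):
  m=(T[:,2]>a)&(T[:,2]<a+8)&(abs(T[:,0])<60)&(abs(T[:,1])<70); 
  if m.sum()>3: rep(a,m,T)
E
```

```text
rack [ 0.491   0.1737 -0.1556] -8.913993407758452 [[0.0012, 0.0022], [0.001, -0.0028], [-0.0015, -0.0012], [-0.0007, 0.0018]]
stand [ 0.4987 -0.179  -0.1853] -10.618343190815233 [[0.0006, 0.0013], [0.0024, -0.0017], [-0.003, -0.0007], [0.0, 0.001]]
gripTop 140 [-22.8  -0.1 150.4] [[-28.0, -11.7, 142.2], [-16.7, 12.6, 154.9]]
bar 960 [-31.   -0.1 108. ] [[-45.4, -41.0, 104.6], [-13.4, 42.6, 111.3]]
plate 413 [-12.1  72.5  82.4] [[-25.7, 51.4, 60.4], [2.8, 93.5, 98.1]]
  n.p top/edge [25.7 30.  31.3 32.2 33.2]
  top 200 [-20.   72.   93.5] [[-26.0, 51.5, 85.8], [-13.1, 93.2, 98.3]]
plate 436 [-13.  -72.6  83.1] [[-27.0, -93.8, 59.9], [2.9, -51.4, 98.5]]
  n.p top/edge [24.8 29.8 31.  31.9 32.8]
  top 225 [-20.8 -72.5  93.9] [[-27.2, -93.7, 86.1], [-13.2, -51.4, 99.1]]
10 684 [-11.7   1.7  11.7] [[-42.6, -46.9, 10.1], [42.2, 50.5, 16.2]]
18 538 [20.3  1.  22.4] [[10.6, -44.2, 18.6], [30.5, 46.3, 25.6]]
26 298 [19.7 -0.2 30.4] [[1.5, -44.4, 26.2], [33.8, 46.0, 33.8]]
34 85 [11.2  6.5 35.7] [[1.4, -41.4, 34.1], [31.7, 46.2, 40.3]]
42 16 [ 1.1  2.8 46.2] [[-2.6, -27.3, 42.8], [3.1, 33.8, 49.9]]
50 42 [-3.7 -0.8 55.1] [[-7.6, -30.6, 51.6], [0.1, 34.0, 57.5]]
58 25 [-5.5  4.8 59.8] [[-8.1, -29.8, 58.2], [-3.2, 32.6, 62.0]]
```

```bash
python3 -m jog '[[26,-46,0,-8.1],[26,-46,0,-8.1],[26,-46,0,-8.1],[26,-46,0,-8.1],[26,-46,0,-8.1],[26,-46,0,-8.1],[26,-46,0,-8.1],[26,-46,0,-8.1],[26,-46,0,-8.1],[26,-46,0,-8.1]]' 0
cat >> h.py <<'E'
def state(tx=None,ty=None,yaw=None):
    from scipy.spatial.transform import Rotation as Ro
    s=robot.observe();p=s['eef_pos'];R=Ro.from_rotvec(s['tool_rot']).as_matrix();a=np.degrees(np.arctan2(R[1,1],R[0,1]))
    print('t',round(s['clock'],2),'p',p.round(4),'jaw',a.round(2),'F',np.round(s['force'],1),'w',round(s['grip_width']*1000,1),'j6',np.round(s['joint_positions'][5],2),'tilt',R[:2,2].round(3))
    if tx is not None: print('go mm',((np.array([tx,ty])-p[:2])*1000).round(1),'turn',(yaw-a).round(2))
def world(q,x,y):
    c,s=np.cos(q[2]),np.sin(q[2]); return q[0]+c*x-s*y,q[1]+s*x+c*y
rack=(.491,.1737,-.1556); stand=(.4987,-.179,-.1853)
E
python3 -c "
from h import *
state(*world(rack,-.0228,0),-8.9)"
```

```text
clock: 1.1
eef_pos: [0.4498, 0.2026, 0.2133]
tool_rot: [-2.43, -1.984, 0.006]
force: [1.1, 0.9, -0.7]
grip_width: 0.0465
t 1.1 p [0.4498 0.2026 0.2133] jaw -11.53 F [ 1.1  0.9 -0.7] w 46.5 j6 0.57 tilt [-0.006  0.001]
go mm [ 18.7 -25.4] turn 2.63
```

```bash
python3 -m jog '[[18,-25,5,2.6],[0,0,0,0],[0,0,0,0]]'
python3 - <<'E'
from h import *
state(*world(rack,-.0228,0),-8.9)
snap('wrist','w1')
E
```

```text
clock: 1.4
eef_pos: [0.4698, 0.1715, 0.2176]
tool_rot: [-2.397, -2.025, 0.008]
force: [-0.9, -0.2, 0.3]
grip_width: 0.0466
t 1.4 p [0.4698 0.1715 0.2176] jaw -9.62 F [-0.9 -0.2  0.3] w 46.6 j6 0.47 tilt [-0.007 -0.   ]
go mm [-1.3  5.8] turn 0.72
```

View pics/w1.png

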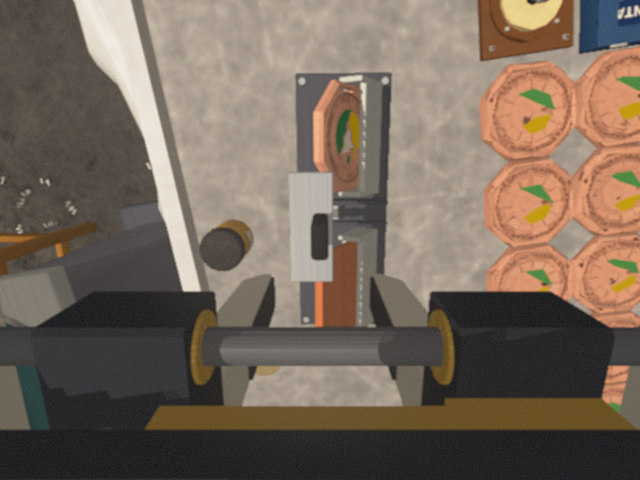

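Wrist view: block at about (320,237), crossbar at (311,227), medal at (340,135), all parallel to the image axes. I'll measure the block and medal from this closer view.

```bash
python3 - <<'E'
from h import *
np.set_printoptions(precision=4,suppress=True)
p,W=cloud('w1')
print('base corners z.008', ray('w1',[(297,73),(391,74)],.008))
def rep(n,sl,m):
    Q=W[sl][m(W[sl])]; print(n,len(Q),Q.mean(0),np.percentile(Q,[2,98],axis=0).tolist())
sb=np.s_[205:265,305:335]
rep('block',sb,lambda w:w[...,2]>.143)
sb=np.s_[160:290,280:340]
rep('bar',sb,lambda w:(w[...,2]>.103)&(w[...,2]<.112))
print('bar corners z.107',ray('w1',[(289,173),(331,173),(333,281),(293,282)],.107))
print('block top corners .151',ray('w1',[(311,213),(327,213),(328,259),(312,260)],.151))
print('medal top edge', [W[v,u] for u,v in [(317,110),(316,130),(316,150),(320,120),(320,140),(335,140),(350,170)]])
print('pred block',world(rack,-.0228,0),'far corners',world(rack,.047,.133),world(rack,-.047,.133))
E
```

```text
base corners z.008 [[0.4678 0.3128]
 [0.5566 0.2967]]
block 667 [0.4688 0.18   0.1493] [[0.462281848906212, 0.1675728976397257, 0.14555124752787318], [0.4750973298776198, 0.1917341814887084, 0.15101745418453977]]
bar 3891 [0.4612 0.1843 0.1059] [[0.4422877220816076, 0.1390328057596818, 0.1044617489539435], [0.4821237031726584, 0.22247261732549475, 0.1074139800624562]]
bar corners z.107 [[0.4527 0.2252]
 [0.4839 0.2199]
 [0.4716 0.1346]
 [0.4394 0.1392]]
block top corners .151 [[0.4666 0.1994]
 [0.4768 0.1977]
 [0.4723 0.1668]
 [0.4616 0.1679]]
medal top edge [array([0.4811, 0.2673, 0.0928]), array([0.4779, 0.253 , 0.0947]), array([0.4754, 0.2384, 0.0946]), array([0.4822, 0.2597, 0.0945]), array([0.4797, 0.2452, 0.0951]), array([0.4916, 0.2437, 0.0786]), array([0.5014, 0.2167, 0.0562])]
pred block (np.float64(0.4684754530727781), np.float64(0.17723338162719218)) far corners (np.float64(0.558043572894561), np.float64(0.29780946512467005)) (np.float64(0.4651792127560146), np.float64(0.3123769156929186))
```

```bash
python3 -m jog '[[-1,8,0,0.7],[0,0,-40,0],[0,0,-35,0],[0,0,-20,0],[0,0,-8,0],[0,0,0,0]]' && python3 -c "
from h import *
state(.4688,.1795,-8.9)"
```

```text
clock: 2.05
eef_pos: [0.4653, 0.188, 0.1118]
tool_rot: [-2.371, -2.055, 0.005]
force: [-0.0, -0.1, 0.0]
grip_width: 0.0465
t 2.05 p [0.4653 0.188  0.1118] jaw -8.17 F [-0.  -0.1  0. ] w 46.5 j6 0.47 tilt [-0.005  0.001]
go mm [ 3.5 -8.5] turn -0.73
```

```bash
python3 -m jog '[[3,-8,2,-0.7],[0,0,0,0],[0,0,0,0]]' && python3 -c "
from h import *
state(.4688,.1795,-8.9)"; python3 -m jog '[[0,0,0,0],[0,0,0,0],[0,0,0,0],[0,0,0,0],[0,0,0,0],[0,0,0,0]]' 1 25; python3 -c "
from h import *
state(.4688,.1795,-8.9)"
```

```text
clock: 2.35
eef_pos: [0.4692, 0.1807, 0.117]
tool_rot: [-2.383, -2.042, 0.0]
force: [-0.1, -0.1, 0.2]
grip_width: 0.046
t 2.35 p [0.4692 0.1807 0.117 ] jaw -8.83 F [-0.1 -0.1  0.2] w 46.0 j6 0.47 tilt [-0.002  0.002]
go mm [-0.4 -1.2] turn -0.07
clock: 2.95
eef_pos: [0.47, 0.1807, 0.1188]
tool_rot: [-2.385, -2.041, -0.003]
force: [0.4, -0.0, 0.1]
grip_width: 0.0117
t 2.95 p [0.47   0.1807 0.1188] jaw -8.87 F [ 0.4 -0.   0.1] w 11.7 j6 0.47 tilt [0.    0.003]
go mm [-1.2 -1.2] turn -0.03
```

```bash
python3 -m jog '[[0,0,4,0],[0,0,4,0],[0,0,3,0],[0,0,0,0]]' && python3 -c "
from h import *
state()
snap('side','s1')
p,W=cloud('s1')"
```

```text
clock: 3.35
eef_pos: [0.4699, 0.1807, 0.1307]
tool_rot: [-2.385, -2.041, -0.003]
force: [-0.8, -0.0, -0.9]
grip_width: 0.0118
t 3.35 p [0.4699 0.1807 0.1307] jaw -8.88 F [-0.8 -0.  -0.9] w 11.8 j6 0.47 tilt [-0.     0.003]
```

```bash
python3 -m jog '[[7,-1.1,0,0],[7,-1.1,0,0],[7,-1.1,0,0],[7,-1.1,0,0]]' && python3 -c "
from h import *
state(*world(rack,-.0228+.048,0),-8.9)"
```

```text
clock: 3.8
eef_pos: [0.4994, 0.176, 0.13]
tool_rot: [-2.384, -2.041, -0.001]
force: [-1.7, -0.1, -1.0]
grip_width: 0.0117
t 3.8 p [0.4994 0.176  0.13  ] jaw -8.85 F [-1.7 -0.1 -1. ] w 11.7 j6 0.44 tilt [-0.001  0.003]
go mm [16.5 -6.2] turn -0.05
```

```bash
python3 -m jog '[[6,-1,0,0],[6,-1,0,0],[5,-1,0,0],[0,0,0,0]]' && python3 -c "
from h import *
state()"; python3 -m jog '[[0,0,-5,0],[0,0,-5,0],[0,0,-1,0],[0,0,0,0]]' && python3 -c "
from h import *
state()"
```

```text
clock: 4.2
eef_pos: [0.5186, 0.1725, 0.1292]
tool_rot: [-2.384, -2.04, 0.001]
force: [-2.1, 1.3, -1.5]
grip_width: 0.0119
t 4.2 p [0.5186 0.1725 0.1292] jaw -8.89 F [-2.1  1.3 -1.5] w 11.9 j6 0.43 tilt [-0.003  0.003]
clock: 4.6
eef_pos: [0.5185, 0.1728, 0.1187]
tool_rot: [-2.384, -2.04, -0.001]
force: [-3.8, -0.3, 1.8]
grip_width: 0.012
t 4.6 p [0.5185 0.1728 0.1187] jaw -8.88 F [-3.8 -0.3  1.8] w 12.0 j6 0.43 tilt [-0.002  0.004]
```

```bash
python3 -m jog '[[0,0,0,0],[0,0,0,0],[0,0,0,0],[0,0,25,0],[0,0,45,0],[0,0,30,0],[-10,20,0,0],[0,0,0,0],[0,0,0,0]]' 0 ; python3 - <<'E'
from h import *
state(*world(rack,-.023,.070),-8.9)
snap('wrist','w2')
p,W=cloud('w2')
q=rack;c,s_=np.cos(q[2]),np.sin(q[2]); d=W[...,:2]-q[:2]; L=np.stack([d[...,0]*c+d[...,1]*s_,-d[...,0]*s_+d[...,1]*c,W[...,2]],-1)*1000
def rep(n,m): print(n,m.sum(),L[m].mean(0).round(1),np.percentile(L[m],[2,50,98],axis=0).round(1).tolist())
z=L[...,2];x=L[...,0];y=L[...,1]
rep('block',(z>143)&(z<160)&(abs(y)<30)&(abs(x)<60))
rep('bar',(z>96)&(z<125)&(abs(y)<40)&(abs(x)<70))
m=(y>55)&(y<85)&(z>58)&(z<100)&(abs(x)<60);rep('medal',m)
print(np.percentile(L[m]@[.866,0,.5],[5,25,50,75,95]).round(1)); rep('top',m&(z>90))
m=(y>20)&(y<120)&(z>60)&(z<100)&(abs(x)<60);rep('medal ext',m)
E
```

```text
clock: 5.5
eef_pos: [0.5083, 0.1925, 0.2212]
tool_rot: [-2.385, -2.042, -0.003]
force: [0.1, 0.3, 0.3]
grip_width: 0.0465
t 5.5 p [0.5083 0.1925 0.2212] jaw -8.87 F [0.1 0.3 0.3] w 46.5 j6 0.47 tilt [0.    0.003]
go mm [-29.2  53.9] turn -0.03
block 609 [ 26.4   2.8 149.2] [[20.8, -10.0, 144.7], [26.3, 3.0, 149.5], [32.1, 14.3, 151.2]]
bar 3179 [ 17.5   3.8 106.2] [[3.3, -38.8, 104.5], [16.3, 9.7, 106.0], [36.0, 39.0, 113.8]]
medal 1386 [-13.1  70.4  80.9] [[-26.6, 55.6, 59.1], [-13.6, 70.5, 81.8], [1.3, 84.8, 95.3]]
[24.4 28.6 29.8 30.4 31. ]
top 426 [-22.6  70.6  93.7] [[-27.1, 55.8, 90.6], [-22.5, 70.9, 93.9], [-17.6, 84.9, 95.7]]
medal ext 3199 [-12.   72.8  78.9] [[-26.0, 30.8, 60.8], [-11.8, 73.3, 78.9], [0.3, 113.0, 95.0]]
```

View pics/w2.png

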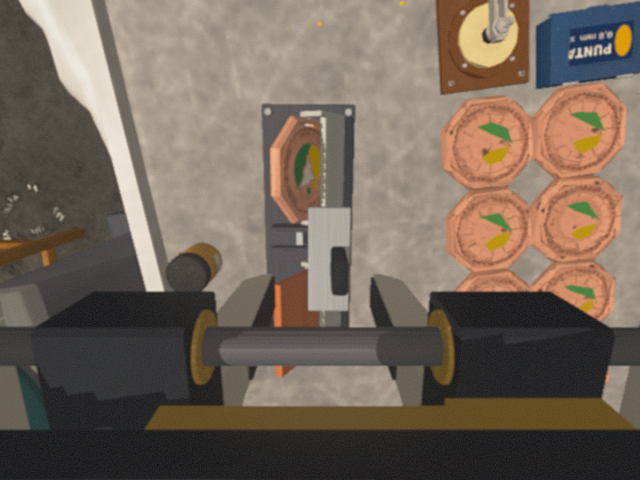

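Keeper open: block now at local x≈26 mm (≈49 mm travel), bar top back at 106 mm. The medal is free at (300,170). Moving over its top edge.

```bash
python3 -m jog '[[-13,26,0,0],[-13,26,0,0],[0,0,0,0],[0,0,-35,0],[0,0,-35,0],[0,0,-20,0],[0,0,0,0],[0,0,0,0]]' && python3 -c "
from h import *
state(*world(rack,-.020,.070),-8.9)"
```

```text
clock: 6.35
eef_pos: [0.4827, 0.2413, 0.1246]
tool_rot: [-2.388, -2.038, 0.004]
force: [-0.2, 0.2, 0.8]
grip_width: 0.0463
t 6.35 p [0.4827 0.2413 0.1246] jaw -9.04 F [-0.2  0.2  0.8] w 46.3 j6 0.57 tilt [-0.003 -0.001]
go mm [-0.6  4.7] turn 0.14
```

```bash
python3 -m jog '[[0,4,-15,0],[0,0,-15,0],[0,0,-9,0],[0,0,0,0],[0,0,0,0]]' && python3 -c "
from h import *
state(*world(rack,-.020,.070),-8.9)"
```

```text
clock: 6.85
eef_pos: [0.4839, 0.2454, 0.0846]
tool_rot: [-2.39, -2.038, 0.0]
force: [0.5, 0.1, 0.2]
grip_width: 0.0465
t 6.85 p [0.4839 0.2454 0.0846] jaw -9.07 F [0.5 0.1 0.2] w 46.5 j6 0.58 tilt [-0.001  0.   ]
go mm [-1.8  0.6] turn 0.17
```

```bash
python3 -m jog '[[-2,0,-2,0],[0,0,0,0],[0,0,0,0],[0,0,0,0],[0,0,0,0],[0,0,0,0]]' 1 20 && python3 -c "
from h import *
state(*world(rack,-.020,.070),-8.9);snap('wrist','w3')"
```

```text
clock: 7.45
eef_pos: [0.4827, 0.2457, 0.0845]
tool_rot: [2.389, 2.038, 0.005]
force: [2.6, -1.0, 0.4]
grip_width: 0.0129
t 7.45 p [0.4827 0.2457 0.0845] jaw -9.07 F [ 2.6 -1.   0.4] w 12.9 j6 0.58 tilt [0.003 0.001]
go mm [-0.6  0.3] turn 0.17
```

View pics/w3.png

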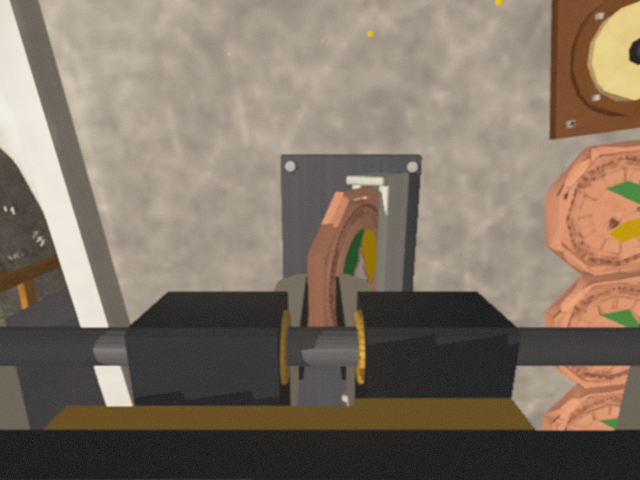

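The medal's top edge lies between the finger tips at (320,280), with an opening of 12.9 mm, so it is gripped aslant as expected. A short pull along the lean comes first.

```bash
python3 -m jog '[[-3,0.5,5.2,0],[-3,0.5,5.2,0],[-3,0.5,5.2,0]]' && python3 -c "
from h import *
state()"
```

```text
clock: 7.8
eef_pos: [0.4735, 0.247, 0.1006]
tool_rot: [2.39, 2.038, 0.004]
force: [2.2, -0.1, -0.7]
grip_width: 0.0127
t 7.8 p [0.4735 0.247  0.1006] jaw -9.09 F [ 2.2 -0.1 -0.7] w 12.7 j6 0.59 tilt [0.003 0.001]
```

```bash
python3 -m jog '[[-3,0.5,5.2,0],[-3,0.5,5.2,0],[-3,0.5,5.2,0],[-3,0.5,5.2,0]]' && python3 -c "
from h import *
state();snap('side','s2')
cv2.imwrite('pics/s2c.png',cv2.resize(cv2.imread('pics/s2.png')[180:360,200:420],None,fx=3,fy=3))"
```

```text
clock: 8.2
eef_pos: [0.4596, 0.2493, 0.1234]
tool_rot: [2.39, 2.039, 0.003]
force: [-0.0, -0.6, -1.5]
grip_width: 0.0078
t 8.2 p [0.4596 0.2493 0.1234] jaw -9.07 F [-0.  -0.6 -1.5] w 7.8 j6 0.61 tilt [0.002 0.001]
```

View pics/s2c.png

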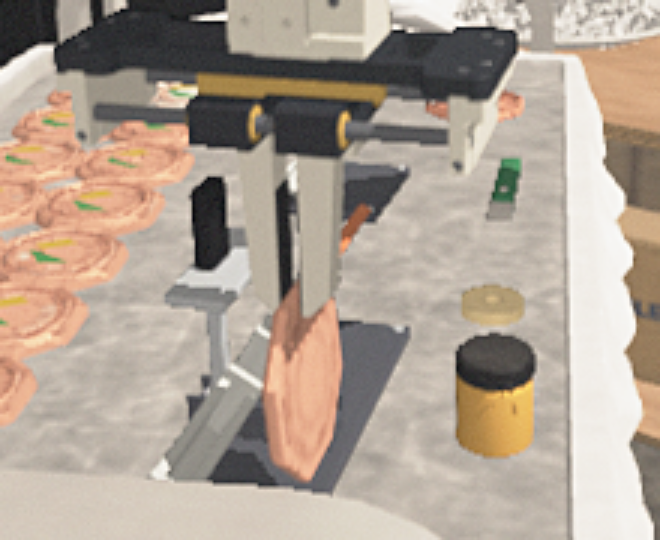

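Medal is clear of the slot, upright and flush between the pads (7.8 mm). Firming the grip and raising.

```bash
python3 -m jog '[[0,0,15,0],[0,0,25,0],[0,0,25,0],[0,0,5,0],[0,0,0,0]]' 1 30 && python3 - <<'E'
from h import *
state(*world(stand,.0,0),np.degrees(stand[2]))
snap('side','s3')
p,W=cloud('s3'); s=robot.observe();e=np.array(s['eef_pos'])
d=W-e; m=(abs(d[...,0])<.03)&(abs(d[...,1])<.06)&(d[...,2]<-.002)&(d[...,2]>-.11)
Q=d[m]*1000;v,u=np.nonzero(m);print(len(Q),np.percentile(Q,[1,5,50,95,99],axis=0).round(1).tolist(),u.min(),u.max(),v.min(),v.max())
for z0 in range(-90,0,10):
  k=(Q[:,2]>z0)&(Q[:,2]<=z0+10)
  if k.any(): print(z0,k.sum(),Q[k].mean(0).round(1),Q[k,1].min().round(1),Q[k,1].max().round(1))
E
```

```text
clock: 8.75
eef_pos: [0.4586, 0.2495, 0.1993]
tool_rot: [-2.389, -2.039, -0.004]
force: [-0.0, 0.1, -1.6]
grip_width: 0.0078
t 8.75 p [0.4586 0.2495 0.1993] jaw -9.04 F [-0.   0.1 -1.6] w 7.8 j6 0.61 tilt [0.002 0.002]
go mm [  40.1 -428.5] turn -1.58
1303 [[-14.0, -37.0, -78.9], [-12.8, -29.4, -73.0], [-5.0, 18.0, -36.7], [5.4, 47.7, -7.4], [7.5, 48.8, -3.2]] 286 313 228 292
-90 6 [ -8.7  10.4 -80.3] -8.7 23.7
-80 94 [ -8.7   9.  -74.5] -21.0 33.6
-70 124 [ -7.9  10.  -64.6] -30.4 43.0
-60 170 [ -6.5  12.6 -54.7] -39.4 48.7
-50 193 [ -5.1  15.3 -44.9] -38.1 49.3
-40 196 [ -4.3  15.8 -35. ] -38.0 50.2
-30 194 [ -3.7  14.9 -25.1] -39.0 50.1
-20 213 [ -2.4  16.5 -15.1] -36.8 49.0
-10 113 [-0.7 20.7 -6.4] -30.7 40.1
```

```bash
python3 -m jog '[[0,-10,0,0],[0,-22,0,0],[0,-30,0,0],[0,-30,0,0],[0,-30,0,0],[0,-30,0,0],[0,-30,0,0],[0,-30,0,0],[5,-30,0,0],[10,-30,0,-0.8]]' && python3 -m jog '[[10,-30,0,-0.8],[10,-30,0,0],[10,-30,0,0],[5,-20,0,0],[0,-10,0,0],[0,-5,0,0],[0,0,0,0],[0,0,0,0]]' && python3 - <<'E'
from h import *
state(*world(stand,.02,0),np.degrees(stand[2]))
snap('top','t4');snap('wrist','w4')
a=cv2.imread('pics/t4.png')[170:290,350:470];b=cv2.imread('pics/w4.png')
cv2.imwrite('pics/c4.png',np.hstack([cv2.resize(a,(360,360),interpolation=cv2.INTER_CUBIC),cv2.resize(b[100:460,120:520],(400,360))]))
E
```

```text
clock: 9.8
eef_pos: [0.4667, -0.0352, 0.1868]
tool_rot: [-2.393, -2.024, 0.018]
force: [1.3, 1.3, -2.5]
grip_width: 0.0078
clock: 10.6
eef_pos: [0.4972, -0.1702, 0.1788]
tool_rot: [-2.406, -1.994, 0.027]
force: [-0.3, -0.1, -2.3]
grip_width: 0.0081
t 10.6 p [ 0.4972 -0.1702  0.1788] jaw -10.72 F [-0.3 -0.1 -2.3] w 8.1 j6 -0.19 tilt [-0.024  0.002]
go mm [ 21.1 -12.5] turn 0.1
```

View pics/c4.png

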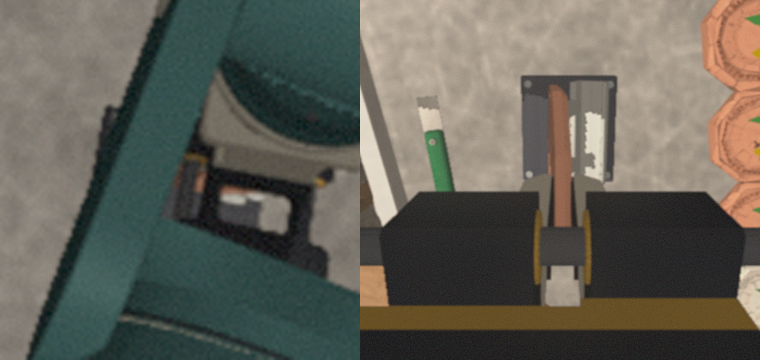

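```bash
python3 - <<'E'
from h import *
np.set_printoptions(precision=1,suppress=True)
snap('side','s4')
s=robot.observe();e=np.array(s['eef_pos']);q=stand
def loc(W,o):
    c,s_=np.cos(q[2]),np.sin(q[2]); d=W-np.array([o[0],o[1],0]); return np.stack([d[...,0]*c+d[...,1]*s_,-d[...,0]*s_+d[...,1]*c,W[...,2]],-1)*1000
print('tcp local',loc(e,stand))
for f in ('s4','w4'):
  p,W=cloud(f);L=loc(W,stand); t=loc(e,stand)
  p=p.astype(int); red=(p[...,0]-p[...,2]>25)
  m=red&(abs(L[...,0]-t[0])<30)&(abs(L[...,1]-t[1])<60)&(L[...,2]>75)&(L[...,2]<t[2]+15)
  Q=L[m];print(f,len(Q),np.percentile(Q,[1,50,99],axis=0).tolist())
  for z0 in range(90,200,10):
    k=(Q[:,2]>z0)&(Q[:,2]<=z0+10)
    if k.sum()>4: print(z0,k.sum(),np.percentile(Q[k,0],[5,50,95]),np.percentile(Q[k,1],[2,98]))
p,W=cloud('w4');L=loc(W,stand)
# stand structures in stand frame
for a,b in ((16,20),(20,24),(24,28),(28,32),(32,38),(50,64)):
  k=(L[...,2]>a)&(L[...,2]<b)&(abs(L[...,0])<55)&(abs(L[...,1])<60)
  if k.sum()>5: print('st',a,k.sum(),np.percentile(L[k],[3,50,97],axis=0).tolist())
print(ray('w4',[(120+(524-360),100+77),(120+(616-360),100+77)],.008),world(stand,-.045,.052),world(stand,.045,.052))
E
```

```text
tcp local [ -2.8   8.6 179.2]
s4 551 [[-16.140782440519104, -30.011245514164578, 100.4353960010242], [-11.060268404076464, 24.319595039493965, 145.1085055875284], [9.56340091649474, 57.5506668440491, 190.75016418113938]]
90 5 [-16.2 -15.2 -12.2] [-2.2 30.1]
100 42 [-16.  -15.  -11.1] [-14.8  41.4]
110 52 [-15.3 -14.2 -10.3] [-17.8  50.2]
120 68 [-14.2 -13.2  -7.6] [-29.6  55.9]
130 73 [-13.4 -12.2  -7. ] [-30.6  57.5]
140 72 [-12.5 -11.3  -6.1] [-27.2  57.4]
150 71 [-11.2 -10.2  -4.6] [-31.1  57.7]
160 73 [-10.7  -9.4  -3.9] [-24.4  55.5]
170 48 [-9.9 -8.3 -2.1] [-13.4  46.8]
180 39 [-15.8  -5.4  11.5] [ 9.1 35.2]
190 8 [-20.9 -13.3  12.5] [ 5.8 19.9]
w4 2803 [[-13.600092523783648, -6.420646229560524, 113.3077806353577], [-4.121881109737352, 26.659948643784052, 182.94483265621804], [1.0275654135703765, 55.060347179402726, 192.0596817046564]]
90 5 [-15.  -14.9 -14.9] [17.6 21.3]
100 16 [-14.8 -14.6 -14.5] [20.7 32.4]
110 42 [-13.7 -13.3 -13. ] [-5.1 23.9]
120 53 [-12.9 -12.5 -10.2] [25.8 55. ]
130 83 [-11.9 -11.3  -6.6] [ 1.9 55.2]
140 64 [-11.  -10.3  -5.7] [ 6.8 55.2]
150 92 [-10.1 
[... 595 characters left out ...]
8021348510721, 24.039117892014062], [8.3426338626982, 9.286057478135259, 25.96185397850261], [33.47410950608712, 48.17656751895796, 27.916744185936377]]
st 28 888 [[0.3304115635374309, -35.898025814479745, 28.36772430330983], [27.923631095991105, 8.803987186782152, 30.207766625978344], [31.71727748052977, 46.969239124451526, 31.779061008373393]]
st 32 120 [[1.5716734764996936, -29.795865735840334, 32.086797881340075], [3.807922081175236, 18.94943800413315, 33.75994319933696], [5.380576304474143, 43.24276240735186, 37.65309595155332]]
[[ 0.5 -0.1]
 [ 0.5 -0.1]] (np.float64(0.4640509071085539), np.float64(-0.11959932355772418)) (np.float64(0.5525101991280522), np.float64(-0.13618105010863335))
```

```bash
python3 -m jog '[[9,-6,0,0],[9,-6,0,0],[9,-5,0,0],[0,0,0,0],[0,0,0,0]]' && python3 -m jog '[[0,0,-10,0],[0,0,-20,0],[0,0,-15,0],[0,0,-8,0],[0,0,0,0],[0,0,0,0]]' && python3 -c "
from h import *
state(*world(stand,.027,-.003),np.degrees(stand[2]))"
```

```text
clock: 11.25
eef_pos: [0.5278, -0.1877, 0.1794]
tool_rot: [-2.405, -1.998, 0.026]
force: [-0.1, 0.8, -1.3]
grip_width: 0.0075
clock: 11.85
eef_pos: [0.5268, -0.1873, 0.1223]
tool_rot: [-2.404, -1.997, 0.026]
force: [-0.6, 0.0, -1.9]
grip_width: 0.0077
t 11.85 p [ 0.5268 -0.1873  0.1223] jaw -10.59 F [-0.6  0.  -1.9] w 7.7 j6 -0.2 tilt [-0.023  0.002]
go mm [-2.2  0.3] turn -0.03
```

```bash
python3 -m jog '[[-2,0,-5,0],[0,0,-6,0],[0,0,0,0]]'; python3 -m jog '[[0,0,-3,0],[0,0,0,0]]'; python3 -m jog '[[0,0,-3,0],[0,0,0,0]]'
```

```text
clock: 12.15
eef_pos: [0.5251, -0.1875, 0.1119]
tool_rot: [-2.406, -1.998, 0.025]
force: [-0.2, -0.1, -1.6]
grip_width: 0.0078
clock: 12.35
eef_pos: [0.5253, -0.1875, 0.1089]
tool_rot: [-2.406, -1.998, 0.025]
force: [-0.3, 0.3, -1.2]
grip_width: 0.0075
clock: 12.55
eef_pos: [0.5254, -0.1876, 0.1059]
tool_rot: [-2.406, -1.998, 0.024]
force: [-0.4, -0.6, -1.7]
grip_width: 0.0076
```

```bash
python3 -m jog '[[0,0,-2,0],[0,0,0,0]]'; python3 -m jog '[[0,0,-1.5,0],[0,0,0,0]]';python3 -m jog '[[0,0,-1.5,0],[0,0,0,0]]'
```

```text
clock: 12.75
eef_pos: [0.5254, -0.1875, 0.1037]
tool_rot: [-2.406, -1.998, 0.024]
force: [0.1, 0.9, -2.0]
grip_width: 0.0075
clock: 12.95
eef_pos: [0.5257, -0.1877, 0.1027]
tool_rot: [-2.407, -1.999, 0.024]
force: [-0.3, 0.9, -1.4]
grip_width: 0.0076
clock: 13.15
eef_pos: [0.5266, -0.1881, 0.1027]
tool_rot: [-2.409, -2.001, 0.022]
force: [-0.0, 0.5, -1.1]
grip_width: 0.0081
```

```bash
python3 -m jog '[[0,0,-2,0],[0,0,0,0]]'; python3 -c "
from h import *
state();snap('side','s5')
cv2.imwrite('pics/s5c.png',cv2.resize(cv2.imread('pics/s5.png')[190:280,250:370],None,fx=5,fy=5,interpolation=cv2.INTER_CUBIC))"
```

```text
clock: 13.35
eef_pos: [0.5277, -0.1885, 0.1028]
tool_rot: [-2.411, -2.003, 0.019]
force: [-1.1, 1.2, -0.4]
grip_width: 0.0078
t 13.35 p [ 0.5277 -0.1885  0.1028] jaw -10.59 F [-1.1  1.2 -0.4] w 7.8 j6 -0.2 tilt [-0.014 -0.002]
```

View pics/s5c.png

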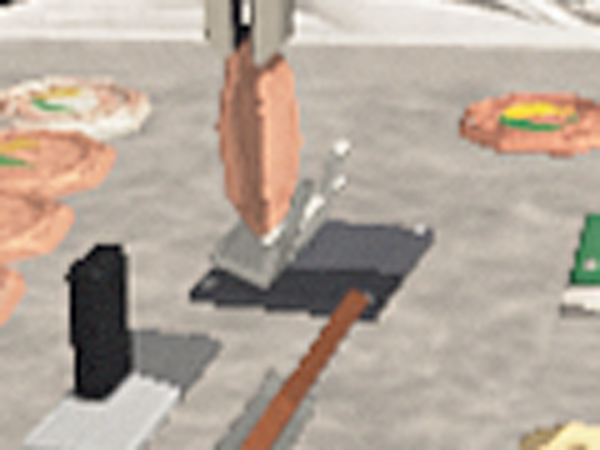

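Medal foot (265,235 in the crop) is in the pocket between lip and prongs, and the descent stopped at the predicted height. Easing the grip and leaning it towards the prongs.

```bash
python3 -m jog '[[-4,0.7,0,0],[-4,0.7,0,0],[-4,0.7,0,0]]' 1 6;python3 -m jog '[[-4,0.7,-0.5,0],[-4,0.7,-0.5,0]]'; python3 -c "
from h import *
state(*world(stand,.0,0),np.degrees(stand[2]))
p,W=cloud('s5')
"
```

```text
clock: 13.7
eef_pos: [0.5148, -0.1862, 0.1022]
tool_rot: [-2.411, -2.002, 0.02]
force: [0.6, -0.2, -2.0]
grip_width: 0.0083
clock: 13.9
eef_pos: [0.5057, -0.1845, 0.1005]
tool_rot: [-2.41, -2.002, 0.02]
force: [0.6, -0.3, -0.5]
grip_width: 0.0084
t 13.9 p [ 0.5057 -0.1845  0.1005] jaw -10.58 F [ 0.6 -0.3 -0.5] w 8.4 j6 -0.21 tilt [-0.015 -0.002]
go mm [-7.   5.5] turn -0.04
```

```bash
python3 -m jog '[[-4,0.7,-1,0],[-4,0.7,-1,0],[0,0,0,0]]' ;python3 -m jog '[[-3,0.5,-1,0],[0,0,0,0]]'; python3 - <<'E'
from h import *
state(*world(stand,.0,0),np.degrees(stand[2]))
snap('side','s6')
cv2.imwrite('pics/s6c.png',cv2.resize(cv2.imread('pics/s6.png')[190:280,250:370],None,fx=5,fy=5,interpolation=cv2.INTER_CUBIC))
E
```

```text
clock: 14.2
eef_pos: [0.4967, -0.183, 0.0988]
tool_rot: [-2.411, -2.002, 0.019]
force: [1.5, 0.1, -1.6]
grip_width: 0.0086
clock: 14.4
eef_pos: [0.4936, -0.1825, 0.098]
tool_rot: [-2.412, -2.003, 0.019]
force: [1.4, 0.3, 0.5]
grip_width: 0.0095
t 14.4 p [ 0.4936 -0.1825  0.098 ] jaw -10.59 F [1.4 0.3 0.5] w 9.5 j6 -0.21 tilt [-0.014 -0.002]
go mm [5.1 3.5] turn -0.03
```

View pics/s6c.png

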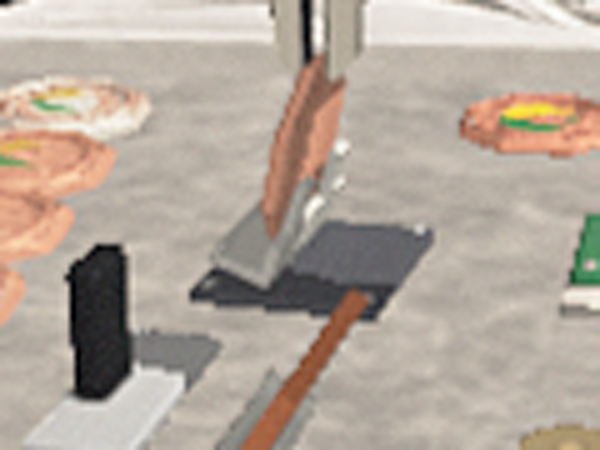

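It leans nicely, with its foot against the prong roots. A little more, then check the seat pose before release.

```bash
python3 -m jog '[[-3,0.5,-1,0],[-2,0.4,-0.5,0],[0,0,0,0]]'; cat > chk.py <<'E'
from h import *
import sys
state(); snap('side',sys.argv[1]); p,W=cloud(sys.argv[1]); q=stand
c,s_=np.cos(q[2]),np.sin(q[2]); d=W-np.array([q[0],q[1],0]); L=np.stack([d[...,0]*c+d[...,1]*s_,-d[...,0]*s_+d[...,1]*c,W[...,2]],-1)*1000
p=p.astype(int);m=(p[...,0]-p[...,2]>25)&(abs(L[...,0])<45)&(abs(L[...,1])<75)&(L[...,2]>14)&(L[...,2]<120)
Q=L[m];print(len(Q),'lean top z',np.percentile(Q[:,2],[1,99]).round(1))
for z0 in range(14,112,8):
    k=(Q[:,2]>z0)&(Q[:,2]<=z0+8)
    if k.sum()>4: print(z0,k.sum(),'x',np.percentile(Q[k,0],[5,50,95]).round(1),'y',np.percentile(Q[k,1],[2,98]).round(1),'n',np.percentile(Q[k]@[.94,0,.342],[5,50,95]).round(1))
E
python3 chk.py s7
```

```text
clock: 14.75
eef_pos: [0.4887, -0.1816, 0.0967]
tool_rot: [-2.412, -2.003, 0.018]
force: [0.9, 0.1, 2.3]
grip_width: 0.0099
t 14.75 p [ 0.4887 -0.1816  0.0967] jaw -10.59 F [0.9 0.1 2.3] w 9.9 j6 -0.21 tilt [-0.013 -0.002]
325 lean top z [ 29.4 119.1]
30 9 x [2.8 6.3 9.9] y [-20.1  38.5] n [14.7 16.7 21.3]
38 15 x [-2.   2.3  7.8] y [-21.9  43.6] n [13.5 16.3 22.1]
46 31 x [-2.2 -0.4  6.9] y [-40.9  46.1] n [15.9 16.8 23.4]
54 36 x [-4.2 -2.5  2.7] y [-41.6  46.3] n [16.3 17.1 22.7]
62 40 x [-6.3 -4.7  1.6] y [-40.7  45.6] n [17.1 17.9 23.5]
70 40 x [-8.6 -7.  -1.1] y [-40.8  45.4] n [17.6 18.6 23.9]
78 39 x [-10.9  -9.2  -2.5] y [-35.4  44.2] n [18.4 19.2 26.1]
86 28 x [-12.4 -10.7  -4.5] y [-12.5  35.8] n [18.9 20.6 26.1]
94 32 x [-19.3 -12.6  -0.9] y [-3.  28.8] n [15.  22.2 32.1]
102 26 x [-23.2 -10.2   3.7] y [-6.1 18.1] n [14.1 25.9 40.5]
110 16 x [-24.3  -0.5   8. ] y [2.3 8.5] n [15.3 37.9 46.7]
```

```bash
python3 -m jog '[[0,0,0,0],[0,0,0,0],[0,0,0,0],[0,0,0,0],[0,0,15,0],[0,0,30,0],[0,0,40,0],[0,0,40,0],[0,0,0,0],[0,0,0,0]]' 0.2 && python3 chk.py s8; python3 - <<'E'
from h import *
a=cv2.imread('pics/s8.png')[180:330,200:400]
cv2.imwrite('pics/c8.png',cv2.resize(a,None,fx=4,fy=4,interpolation=cv2.INTER_CUBIC))
E
```

```text
clock: 15.8
eef_pos: [0.4869, -0.1809, 0.23]
tool_rot: [-2.411, -2.002, 0.02]
force: [0.5, -1.5, 0.3]
grip_width: 0.0372
t 15.8 p [ 0.4869 -0.1809  0.23  ] jaw -10.58 F [ 0.5 -1.5  0.3] w 37.2 j6 -0.22 tilt [-0.015 -0.002]
273 lean top z [ 23.4 102.8]
22 9 x [ 9.4 24.1 28.2] y [-22.7  27.3] n [17.8 30.6 35.6]
30 6 x [ 1.9  6.7 23.5] y [-24.5  34.4] n [13.8 17.2 32.8]
38 11 x [-4.5  2.4  5.2] y [-11.   45.3] n [11.1 16.1 19.3]
46 22 x [-4.4 -1.8  5.2] y [-34.6  45. ] n [14.  15.  21.5]
54 33 x [-7.  -5.1  1.6] y [-40.9  46.5] n [13.8 14.4 21.2]
62 37 x [-10.4  -8.1  -2.1] y [-40.3  45.6] n [13.8 14.4 20.9]
70 37 x [-13.3 -11.   -4.8] y [-41.   44.9] n [13.9 14.4 20.9]
78 38 x [-16.1 -13.9  -6. ] y [-33.9  43.1] n [13.8 14.6 21.5]
86 34 x [-18.8 -16.4  -9.1] y [-25.9  34.2] n [13.8 15.3 21.8]
94 38 x [-21.2 -18.6 -13.1] y [-19.8  26.2] n [13.8 16.  21.9]
102 8 x [-19.6 -18.3 -16.6] y [-15.2  15.6] n [16.8 18.  19.4]
```

View pics/c8.png

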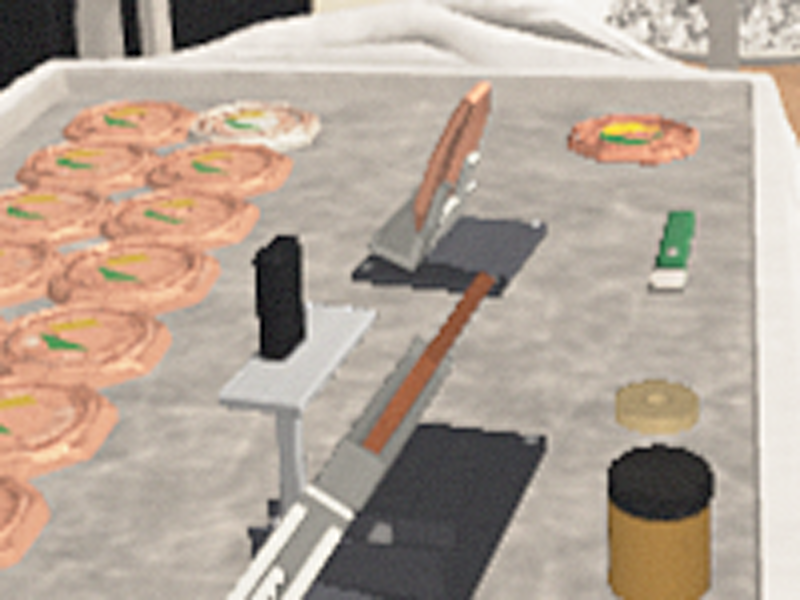

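```bash
python3 -c "
from h import *
state();print(robot.hand_in())"
```

```text
t 15.85 p [ 0.487  -0.1809  0.2302] jaw -10.58 F [-0.7 -0.   1.2] w 37.2 j6 -0.22 tilt [-0.014 -0.002]
the job is handed in; nothing more can be done
None
```

The medal is standing on the touch-up stand's ledge, leaning against the prongs, and I handed the job in at 15.9 s. `hand_in` gives no verdict, so I can't confirm the run was judged a pass.

- **Keeper:** I lifted it about 12 mm over the ridge, slid it about 49 mm to the far side and lowered it again. After I released it, the wrist camera showed its crossbar back at its normal height.
- **Medal:** I gripped the top edge and drew it out along the lean. It swung roughly upright in the fingers. I then set it on the ledge, tilted it onto the prongs with a light grip and let go with its foot already resting on the ledge.

Last checks, from the final side view:
- **Lean:** the medal's face matches the stand's 20° lean over its whole height.
- **Centring:** it is about 2–3 mm off centre sideways, against the 15 mm allowed.
- **Height:** its top is near 103–105 mm, where about 105 mm is expected. That is only a rough check of the 3 mm limit along the lean.
- **Other things:** the keeper is open, and the blank, jar, weight and scraper look untouched. I judged this by eye and did not measure them.
- **Robot:** the gripper is open and well clear.

Nothing failed. The camera views differed from each other by 2–3 mm, which is within the tolerances.

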